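# Open the bar clamp around the glued bead tray

## Task

The glue in the little wooden bead tray has dried, so open the bar clamp that it sits in: with a fingertip press down the release lever on the sliding jaw and, keeping it down, push the jaw back along the bar as far as it goes, then let the lever spring up. Leave the tray lying on the bar as it is, and do not shift the thimble, the pliers, the glue bottle or the carousel caddy.

Things in the scene. Friction and masses are not known exactly. Their poses are not given: they have to be found in the camera images.
- clamp: Bar clamp screwed to the table: aluminium channel bar 420 mm long, 40 mm wide, top 36 mm above the table, sawtooth notches in its groove. Origin on the table under mid-bar; its y axis runs along the bar and points back, from the fixed screw head with T-handle (y = -145 to -280 mm, 94 mm high) to the end stop (y = +197 mm, 40 mm high). Pushing the jaw back is along this +y. z is up.
- jaw (a joint): Position of the sliding jaw along the bar in m: 0 is 1 mm from the tray; it grows as the jaw goes back; 0.15 is fully back at the end stop. It slides with about 1.5 N of friction. A spring pawl lets it click forward but locks it against going back (after at most 10 mm of slack) unless the release lever is down.
- jaw_top (a point): Top middle of the sliding jaw's upright dark steel block (46 mm wide across the bar, 14 mm thick along the bar, top 93 mm above the table). It moves with the jaw; its y axis points back along the bar like the clamp's. The release lever lies behind this block.
- release (a joint): Angle of the release lever in rad: 0 is up, about 0.17 lifts the pawl clear of the notches, 0.32 is the lower stop. Left alone, the spring holds it between 0 and 0.17, depending on where the pawl sits on the notches. Pressed in mid-pad it takes 2 N at first and 6 N at the lower stop; mid-pad goes down 9 mm in all, and 4 to 5 mm frees the pawl.
- release_pad (a point): Middle of the upper face of the lever's steel thumb pad behind the jaw block, about 58 mm above the table when up. Moves with jaw and lever. Pad 34 mm across the bar, 42 mm along it, rising 0.2 rad to the back when up. It is open from above: the jaw block ends 56 mm in front of this point, and the pivot pin lies 29 mm in front and 16 mm below.
- tray_center (a point): Centre, half-way up, of the loose spruce bead tray (110 mm along the bar, 90 mm across it, 40 mm high, open on top) that rests on the bar between the screw pad and the sliding jaw. Not to be moved.
- thimble: Small black plastic thimble, 20 mm across, 24 mm high, standing on the table; origin under its centre. Bystander.
- pliers: Stainless bent-nose pliers, 140 mm long, 50 mm wide, 12 mm high, lying on the table; origin under the pivot, nose along +x. Bystander.
- glue: White plastic glue bottle, 48 mm across, 125 mm high, standing on the table; origin under its centre. Bystander.
- caddy: Foot of the revolving white plastic carousel caddy, which is 194 mm across and 210 mm high and holds a glass cup of wooden beads, an aluminium knitting gauge and crochet hooks; origin on the table under its axis. Bystander.
- caddy_rim (a point): A point on the rim of the caddy's turning part, 97 mm from its axis and 75 mm above the table. Bystander: the caddy should not be turned.
- release_lip (a point): Middle of the top edge of the turned-up lip at the rear end of the lever's thumb pad: 34 mm wide, 4 mm thick, 9 mm high above the pad; its front face is about 20 mm behind release_pad. A fingertip that keeps the pad down and moves back bears on this lip and takes the jaw along. Moves with jaw and lever.

How it is judged:
On the way, in this order (a step that is already met when the one before it is completed fails the run):
1. the release lever is pressed while the jaw is still near the tray (value of joint release above 0.22 rad and value of joint jaw below 0.04 m), for 0.1 s.
2. the jaw is pushed back past the middle of its travel with the lever kept down (value of joint jaw above 0.08 m and value of joint release above 0.17 rad), for 0.05 s.
At the end, for the whole second after the job is handed in: The jaw is back within 8 mm of its end stop, the lever is up again (below 0.2 rad), the tray still lies on the bar within 8 mm of its start and upright within 0.1 rad, and thimble, pliers, glue bottle and caddy are within 10 mm of where they were (value of joint jaw above 0.142 m and value of joint release below 0.2 rad and distance of tray_center from where it was at the start of the episode below 0.008 m and angle between tray_center's own z axis and vertical below 0.1 rad and distance of each of thimble, pliers, glue, caddy_rim from where it was at the start of the episode below 0.01 m); the robot touches nothing.
It fails at once if the tray is shoved, lifted or tipped (distance of tray_center from where it was at the start of the episode above 0.012 m or angle between tray_center's own z axis and vertical above 0.15 rad).
It fails at once if the thimble, pliers, glue bottle or caddy is shifted or lifted (distance of any of thimble, pliers, glue, caddy_rim from where it was at the start of the episode above 0.012 m).
It also fails if it takes over 38 s, if anything falls off the work surface, if the arm or the gripper's body presses on something with over 40 N, if the wrist force passes 120 N, or if a joint passes its speed limit or range.

## Robot

A 6-joint arm with a two-finger parallel gripper is mounted at the origin on the work surface. World frame = base frame: x ahead of the robot, y to its left, z up, the work surface at z = 0. Lengths are in m, angles in rad, forces in N, time in s.
With the tool pointing down it reaches from about 0.425 to 0.95 m from the base axis. Payload 3.5 kg.
Tool frame: the origin (TCP) lies midway between the tips of the shut fingers; the grasp point (between the pads) lies 19 mm behind it (ctrl.pinch_z is the distance from the TCP to the grasp point, in m); z points along the fingers, y is the line along which they close (so a half turn about z gives the same grasp; the last joint's range is limited). The gripper opens to 85 mm and grips with 20 to 120 N. Pads are 22 mm wide; open, the fingers measure 114 mm over their backs; the gripper's body (76 mm by 85 mm) begins 54 mm behind the grasp point. The pads swing forward as they close: fully open they stand 13 mm farther back than shut.
Start: joints at [0.958, 0.286, 1.577, -0, 1.279, -0.15], TCP at [0.301, 0.604, 0.231] pointing down, gripper open.
Joint ranges: [-2.77, 2.77], [-0.9, 2.22], [0.21, 2.48], [-1.53, 4.67], [0.24, 2.81], [-2.84, 2.84]. Speed limits (rad/s): [2.79, 2.79, 3.14, 3.14, 3.14, 3.14].

## Interface

Orientations are given as a unit quaternion [x, y, z, w].
In Python, from plant import get_state, viewer, sign_off, ctrl gives the robot as it stands. The module is installed in compiled form; this text tells all that it offers.
- The arm moves only by the shell command python3 -m handwheel 'ROWS' [FORCE]. ROWS is JSON, a list that holds one entry, the list of rows, each a list of 5 numbers: the finger opening in m, from 0 to 0.0854, then the shift along the tool's x, y, z in m, then the turn about the tool's z in degrees. In form: [[[claw, x, y, z, spin], ...]]. A call has 1 to 12 rows; each row shifts and turns the commanded pose from where the row before left it, along the tool's axes as they then stand; what a row does not reach is not made up. A row lasts 1/12 s, in which the tool goes at most 41.7 mm and 7.16 degrees, less where a joint would pass 70% of its speed; a pose out of reach is approached as far as the arm can. A call is refused whole if a number of a shift passes 0.0417 or a number of a turn 7.16, either way. A call with a gripper value outside its range is refused whole. The fingers move at their own pace and stop on an object; FORCE is the grip in N (left out, the last holds). Time passes only in rows, so rows that do not move let the fingers close. It gives the time, the measured TCP pose, the force, the opening and the grip force at its end, in the units of the state.
- get_state(): the state, without advancing time (a new reading comes with each control period).
- viewer.read_camera(name): name is "side" or "top"; returns the picture (420x560x3 uint8, blue, green, red); there is no depth.
- viewer.camera_params(name): a dict with "fov_y" (degrees; the focal length in pixels is half the picture's height over the tangent of half this angle, whatever the lens; pixels are square), "cx", "cy" (the principal point, pixels), "xyz" and "attitude" of the camera in the world. Camera axes: x right, y up, looking along -z (the intrinsics and any distortion apply to the point x, -y, -z); pixel columns grow to the right and rows downward; lengths in m; the calibration is good to about 2 mm. A picture is of the moment at which its call begins. camera_params takes no time and is no camera call.
- sign_off(): hands the job in; it is judged then, once.
Trained networks look in the newest picture that a camera, given by its name, has taken for a name from the list of things; names that differ only in an ending like _2 or _b are one class to them, and where a whole thing is asked for, a point or a joint stands for the part that bears it (a point fixed in the world has none). Each returns a list of dicts, best first, with "confidence" (0 to 1); they miss things now and then, are a little off and sometimes report something else, mostly with a low value. They report only what shows in the picture. A call takes as long as a camera call.
- viewer.look_for(camera, name): "extent" ([left, top, width, height] as shares, 0 to 1, of the picture: columns of its width, rows of its height, round what is visible of it).
- viewer.outline_of(camera, name): "mask" (420x560 bool, what is visible of it) and "extent" ([left, top, width, height] as shares, 0 to 1, of the picture: columns of its width, rows of its height, round what is visible of it).
- viewer.pinpoint(camera, name): "xy" ([column, row] as shares, 0 to 1, of the picture: columns of its width, rows of its height: a listed point, or the origin of a listed thing).
The state is a dict: "time": time; "qpos": joint angles; "dq": joint speeds; "joint_efforts": joint torques, N m; "eef_pos": TCP position; "tcp_rot": TCP orientation; "contact_force": force on the tool from outside, world axes, zero at the start; "wrist_torque": the same for the moment, N m; "opening": opening from 0.0 (shut) to 1.0 (fully open); "finger_force": force on a finger pad.
Only numpy, scipy, OpenCV 4.12 (cv2) and the standard library are available. Lean on these libraries where they do the work, as an engineer would, in place of code of your own. Each camera call takes 0.05 s, during which the arm holds its last target. There are 200 camera calls.

## Working session

There is one attempt and no reset: what is moved stays moved. The work goes in short steps, Python scripts to look and compute and a shell command to move; the robot and the scene stay as the last step left them, time stands still between calls to the robot, and variables do not carry over. Pictures are saved under pics/ and viewed, at most 10 in all, crops included, and the job is handed in when it is done.

```bash
mkdir -p pics; cat > h.py <<'E'
import numpy as np, cv2
from scipy.spatial.transform import Rotation as R
from plant import get_state, viewer
def cam(n):
    p=viewer.camera_params(n); f=210/np.tan(np.radians(p['fov_y'])/2)
    return p,f
def ray(n,xy):
    p,f=cam(n); u,v=xy[0]*560,xy[1]*420
    d=np.array([(u-p['cx'])/f,-(v-p['cy'])/f,-1.])
    return np.array(p['xyz']),R.from_quat(p['attitude']).apply(d)
def onz(n,xy,z):
    o,d=ray(n,xy); return o+d*(z-o[2])/d[2]
def tri(a,b):
    A=np.zeros((3,3));B=np.zeros(3);L=[]
    for n,xy in (('side',a),('top',b)):
        o,d=ray(n,xy); d=d/np.linalg.norm(d);P=np.eye(3)-np.outer(d,d);A+=P;B+=P@o;L.append((P,o))
    x=np.linalg.solve(A,B); return x,[np.linalg.norm(P@(x-o)) for P,o in L]
E
python3 - <<'E'
from h import *
np.set_printoptions(precision=4,suppress=True)
for c in('side','top'):
    print(viewer.camera_params(c)); cv2.imwrite(f'pics/{c}0.png',viewer.read_camera(c))
for n in ['jaw_top','release_pad','release_lip','tray_center','clamp','thimble','pliers','glue','caddy']:
    r={c:viewer.pinpoint(c,n) for c in('side','top')}
    for c in r: print(n,c,[(np.round(np.array(q['xy'])*[560,420],1),round(q['confidence'],2)) for q in r[c][:2]])
    if r['side'] and r['top']: print('   tri',*tri(r['side'][0]['xy'],r['top'][0]['xy']))
s=get_state();print(s)
E
```

```text
{'fov_y': 50.07211734109165, 'cx': 282.4375176384694, 'cy': 207.72538222616686, 'xyz': array([ 0.2094, -0.7042,  0.7123]), 'attitude': array([ 0.4541, -0.1017, -0.1936,  0.8637])}
{'fov_y': 49.34751429049025, 'cx': 286.45803106851633, 'cy': 205.17768338523112, 'xyz': array([0.5568, 0.1529, 1.086 ]), 'attitude': array([ 0.0126, -0.0121, -0.7018,  0.7122])}
jaw_top side [(array([295.6, 278.8]), 0.55)]
jaw_top top [(array([406.5, 243.1]), 0.61)]
   tri [ 0.515  -0.1121  0.0798] [np.float64(0.00275964584508126), np.float64(0.002759645845081327)]
release_pad side [(array([277.6, 271.8]), 0.8)]
release_pad top [(array([375.6, 240.7]), 0.73)]
   tri [ 0.5118 -0.0479  0.0472] [np.float64(0.003989766174687289), np.float64(0.003989766174687192)]
release_lip side [(array([275. , 261.8]), 0.72)]
release_lip top [(array([368.9, 243.8]), 0.87)]
   tri [ 0.509  -0.0313  0.0633] [np.float64(9.905362147698864e-06), np.float64(9.9053621475172e-06)]
tray_center side [(array([318.1, 313.9]), 0.72)]
tray_center top [(array([437.5, 239.9]), 0.65)]
   tri [ 0.5232 -0.1903  0.0511] [np.float64(0.00418434080
[... 780 characters left out ...]
017724783547825385)]
caddy side [(array([218.8, 183.5]), 0.71)]
caddy top [(array([170.7, 224.8]), 0.85)]
   tri [ 0.5381  0.4306 -0.0013] [np.float64(0.00639806277465854), np.float64(0.006398062774658623)]
{'time': 1.0, 'qpos': array([ 0.958 ,  0.2863,  1.5767,  0.    ,  1.2786, -0.15  ]), 'dq': array([-0.001 , -0.0011, -0.0007, -0.0014, -0.0002, -0.0011]), 'joint_efforts': array([  0.0001, -40.5981, -29.2945,  -0.0002,   0.0006,   0.    ]), 'eef_pos': array([0.3013, 0.604 , 0.2313]), 'tcp_rot': array([ 0.2294,  0.9733, -0.    , -0.    ]), 'contact_force': array([1.4479, 0.9393, 0.3461]), 'wrist_torque': array([-0.0098, -0.0058,  0.0202]), 'finger_force': 0.0, 'opening': 1.0031391584845493}
```

View pics/top0.png

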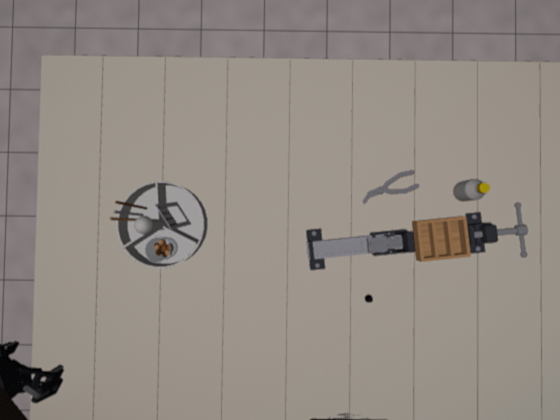

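View pics/side0.png

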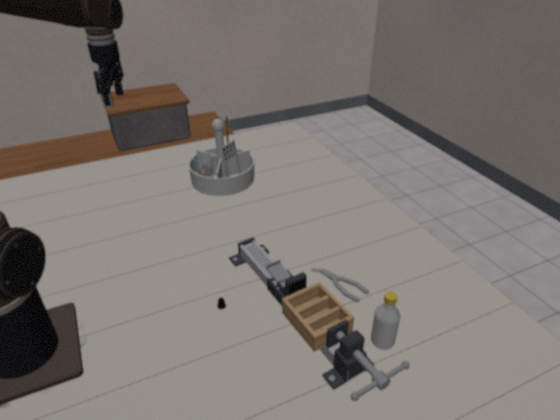

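The top view shows the end stop at about (315,248), the lever pad and lip at (375–370,242), the jaw at (407,242), the tray at (440,239) and the caddy at (163,225). The networks' points agree with this. The side view confirms that the pad is open from above, with the caddy and its hooks beyond the left end. Next I fit the bar axis.

```bash
python3 - <<'E'
from h import *
np.set_printoptions(precision=4,suppress=True)
px=lambda u,v:np.array([u/560,v/420])
P={'jaw_top':(406.5,243.1,.093),'pad':(375.6,240.7,.058),'lip':(368.9,243.8,.069),'tray':(437.5,239.9,.056),'clamp':(394.5,241.2,0),'endstop':(315,248.5,.04),'Tmid':(521,230,.07),'trayBL':(415,222.5,.076),'trayFL':(417,261,.076),'trayBR':(466,217,.076),'trayFR':(470,256,.076)}
Q={k:onz('top',px(u,v),z) for k,(u,v,z) in P.items()}
for k in Q: print(k,Q[k])
for k,(u,v,z) in {'jaw_top':(295.6,278.8,.093),'pad':(277.6,271.8,.058),'lip':(275,261.8,.069),'clamp':(292.6,303.9,0)}.items(): print('side',k,onz('side',px(u,v),z))
A=np.array([Q[k][:2] for k in('jaw_top','pad','lip','tray','clamp','endstop')])
c=A.mean(0);d=np.linalg.svd(A-c)[2][0];d*=np.sign(d[1]);print(c,np.degrees(np.arctan2(d[1],d[0])),(A-c)@d,(A-c)@[-d[1],d[0]])
E
```

```text
jaw_top [ 0.5131 -0.1075  0.093 ]
pad [ 0.5159 -0.0473  0.058 ]
lip [ 0.5092 -0.0304  0.069 ]
tray [ 0.5197 -0.1868  0.056 ]
clamp [ 0.5131 -0.1034  0.    ]
endstop [0.4954 0.0873 0.04  ]
Tmid [ 0.5448 -0.3674  0.07  ]
trayBL [ 0.558  -0.1305  0.076 ]
trayFL [ 0.4734 -0.1353  0.076 ]
trayBR [ 0.5718 -0.243   0.076 ]
trayFR [ 0.4861 -0.2519  0.076 ]
side jaw_top [ 0.5111 -0.1254  0.093 ]
side pad [ 0.5031 -0.0573  0.058 ]
side lip [ 0.5063 -0.0372  0.069 ]
side clamp [ 0.5162 -0.1044  0.    ]
[ 0.5111 -0.0647] 94.77902469113609 [-0.0428  0.0169  0.0344 -0.1224 -0.0388  0.1528] [ 0.0015 -0.0063 -0.0011  0.0016  0.0012  0.003 ]
```

```bash
python3 -m handwheel '[[[0,0,0,-0.005,7.1],[0,0,0,-0.005,7.1],[0,0,0,-0.005,7.1],[0,0,0,-0.005,7.1],[0,0,0,-0.005,7.1],[0,0,0,-0.005,7.1],[0,0,0,0,7.1],[0,0,0,0,7.1]]]' 40
```

```text
time: 1.67
eef_pos: [0.3015, 0.6042, 0.262]
tcp_rot: [0.667, 0.745, 0.001, -0.0]
contact_force: [0.2, 0.1, -0.2]
opening: -0.001
finger_force: 0.0
```

```bash
python3 -m handwheel '[[[0,-0.0408,0,0,0],[0,-0.0408,0,0,0],[0,-0.0408,0,0,0],[0,-0.0408,0,0,0],[0,-0.0408,0,0,0],[0,-0.0408,0,0,0],[0,-0.0408,0,0,0],[0,-0.0408,0,0,0]]]' && python3 -m handwheel '[[[0,-0.038,0.0148,0,0],[0,-0.038,0.0148,0,0],[0,-0.038,0.0148,0,0],[0,-0.038,0.0148,0,0],[0,-0.038,0.0148,0,0],[0,-0.038,0.0148,0.01,0],[0,-0.038,0.0148,0.02,0],[0,-0.038,0.0148,0.02,0],[0,-0.038,0.0148,0.02,0],[0,0,0,0.02,0],[0,0,0,0.02,0],[0,0,0,0,0]]]'
```

```text
time: 2.33
eef_pos: [0.339, 0.2781, 0.2615]
tcp_rot: [0.664, 0.747, 0.0, 0.0]
contact_force: [0.9, 0.3, 0.4]
opening: -0.003
finger_force: 0.0
time: 3.33
eef_pos: [0.5038, -0.0353, 0.1518]
tcp_rot: [0.665, 0.747, -0.002, -0.004]
contact_force: [-0.6, 0.1, -0.8]
opening: -0.003
finger_force: 0.0
```

```bash
python3 -m handwheel '[[[0,-0.012,0.006,0.02,0],[0,0,0,0.02,0],[0,0,0,0.02,0],[0,0,0,0,0],[0,0,0,0,0]]]' && python3 - <<'E'
from h import *
for c in('side','top'):
    im=viewer.read_camera(c); p=get_state()['eef_pos']
    u0,v0=((280,265) if c=='side' else (380,240))
    k=cv2.resize(im[v0-60:v0+60,u0-80:u0+80],None,fx=5,fy=5,interpolation=cv2.INTER_CUBIC)
    cv2.imwrite(f'pics/{c}1.png',k)
    for n in('release_pad','release_lip','jaw_top'):
        print(c,n,[(np.array(q['xy'])*[560,420],q['confidence'],onz(c,q['xy'],{'release_pad':.058,'release_lip':.069,'jaw_top':.093}[n])) for q in viewer.pinpoint(c,n)])
print(p)
E
```

```text
time: 3.75
eef_pos: [0.5135, -0.0459, 0.0966]
tcp_rot: [0.664, 0.747, -0.0, -0.001]
contact_force: [0.1, 0.1, -0.1]
opening: 0.001
finger_force: 0.0
side release_pad [(array([278.992, 269.808]), 0.53, array([ 0.50844259, -0.05288763,  0.058     ]))]
side release_lip [(array([274.12, 260.4 ]), 0.87, array([ 0.50646249, -0.03231138,  0.069     ]))]
side jaw_top [(array([293.384, 278.208]), 0.93, array([ 0.50792322, -0.12203659,  0.093     ]))]
top release_pad [(array([379.624, 244.902]), 0.53, array([ 0.50661775, -0.05641466,  0.058     ]))]
top release_lip [(array([367.416, 244.902]), 0.37, array([ 0.50675516, -0.02708838,  0.069     ]))]
top jaw_top []
[ 0.51502895 -0.04650572  0.09826883]
```

View pics/side1.png

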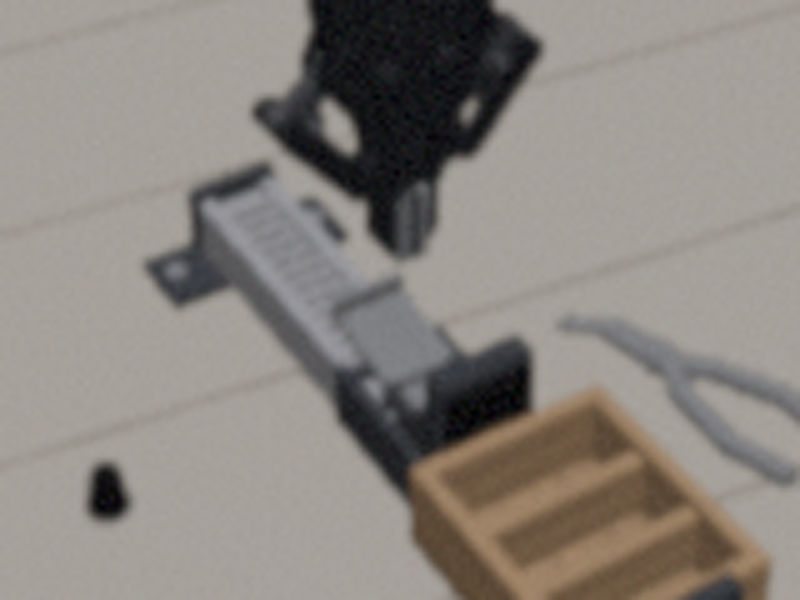

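View pics/top1.png

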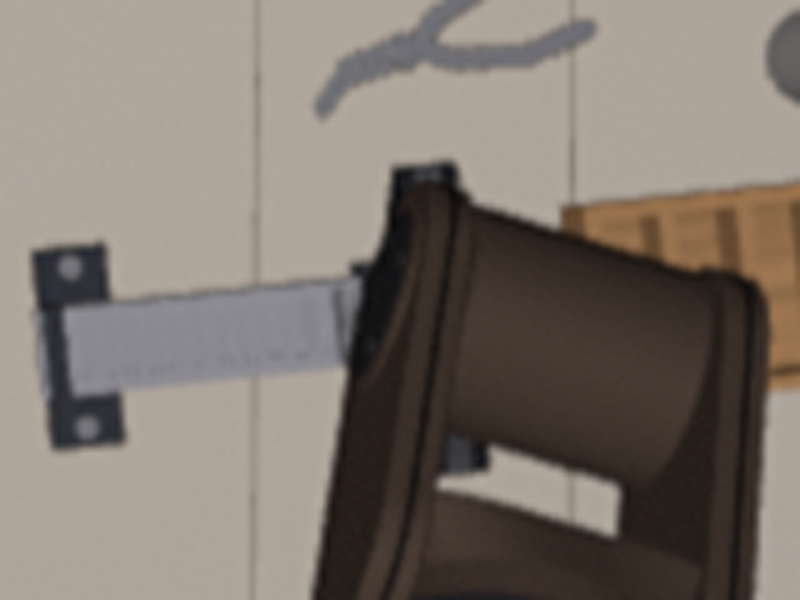

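The side crop shows the fingertip at (405,250), hovering over the grey pad at (395,330). The lip is at (368,290), and the whole lever is clear. The top view is blocked by the arm, but the bar still runs under the tool. I shift the tip a few millimetres and press.

```bash
python3 -m handwheel '[[[0,-0.004,-0.0055,0.01,0],[0,0,0,0.015,0],[0,0,0,0.01,0],[0,0,0,0.002,0],[0,0,0,0,0]]]' && python3 -m handwheel '[[[0,0,0,0.002,0],[0,0,0,0.002,0],[0,0,0,0,0]]]'; python3 -m handwheel '[[[0,0,0,0.002,0],[0,0,0,0,0]]]'
```

```text
time: 4.57
eef_pos: [0.5077, -0.0509, 0.0581]
tcp_rot: [0.665, 0.747, -0.001, -0.001]
contact_force: [-1.2, 0.7, -0.0]
opening: 0.001
finger_force: 0.0
time: 4.82
eef_pos: [0.5093, -0.0509, 0.0558]
tcp_rot: [0.665, 0.747, 0.0, 0.0]
contact_force: [-0.6, 0.0, 2.3]
opening: -0.001
finger_force: 1.1
time: 4.98
eef_pos: [0.5094, -0.0509, 0.0538]
tcp_rot: [0.665, 0.747, 0.001, 0.001]
contact_force: [-0.1, 1.4, 2.3]
opening: 0.001
finger_force: 1.4
```

```bash
python3 -m handwheel '[[[0,0,0,0.002,0],[0,0,0,0.001,0],[0,0,0,0,0]]]'; python3 -m handwheel '[[[0,0,0,0.001,0],[0,0,0,0.001,0],[0,0,0,0,0]]]';python3 -m handwheel '[[[0,0,0,0.001,0],[0,0,0,0,0]]]'
```

```text
time: 5.23
eef_pos: [0.5095, -0.0511, 0.0508]
tcp_rot: [0.665, 0.747, 0.0, 0.001]
contact_force: [-0.3, 0.9, 5.5]
opening: -0.0
finger_force: 2.6
time: 5.48
eef_pos: [0.5095, -0.0512, 0.049]
tcp_rot: [0.665, 0.747, 0.0, 0.001]
contact_force: [-0.1, 1.8, 6.0]
opening: -0.002
finger_force: 3.0
time: 5.65
eef_pos: [0.5096, -0.0514, 0.0486]
tcp_rot: [0.665, 0.747, -0.0, 0.001]
contact_force: [-2.5, 1.3, 7.9]
opening: 0.004
finger_force: 4.2
```

```bash
python3 -m handwheel '[[[0,0.004,0,0.0005,0],[0,0.004,0,0.0005,0],[0,0.006,0,0,0],[0,0.008,0,0,0],[0,0.01,0,0,0],[0,0.01,0,0,0],[0,0,0,0,0]]]'; python3 - <<'E'
from h import *
im=viewer.read_camera('side')
cv2.imwrite('pics/side2.png',cv2.resize(im[190:310,200:360],None,fx=5,fy=5,interpolation=cv2.INTER_CUBIC))
E
```

```text
time: 6.23
eef_pos: [0.5048, -0.009, 0.0484]
tcp_rot: [0.664, 0.748, -0.0, 0.001]
contact_force: [-4.3, 1.6, 13.5]
opening: 0.005
finger_force: 6.5
```

View pics/side2.png

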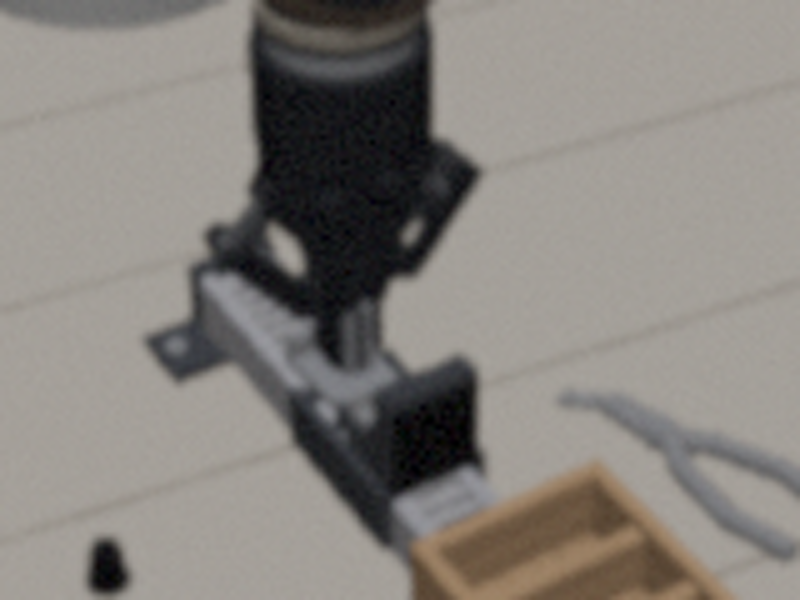

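The jaw has moved back with the fingertip on the pad: the block is at (435,410), with a clear gap to the tray at (440,510). I carry on.

```bash
python3 -m handwheel '[[[0,0.012,0.0005,0,0],[0,0.012,0,0,0],[0,0.012,0,0,0],[0,0.012,0,0,0],[0,0.012,0,0,0],[0,0.012,0,0,0],[0,0.012,0,0,0],[0,0.008,0,0,0],[0,0,0,0,0]]]'; python3 -m handwheel '[[[0,0.004,0,0,0],[0,0.004,0,0,0],[0,0.004,0,0,0],[0,0,0,0,0]]]'
```

```text
time: 7.03
eef_pos: [0.4943, 0.0829, 0.0483]
tcp_rot: [0.664, 0.748, -0.0, 0.0]
contact_force: [-4.6, 1.3, 13.8]
opening: -0.002
finger_force: 6.8
time: 7.37
eef_pos: [0.4941, 0.0934, 0.0478]
tcp_rot: [0.664, 0.748, 0.0, 0.002]
contact_force: [0.1, -1.9, 8.1]
opening: 0.002
finger_force: 3.6
```

```bash
for i in 1; do python3 -m handwheel '[[[0,0.004,0,0,0],[0,0.003,0,0,0],[0,0,0,0,0]]]'; done; python3 -m handwheel '[[[0,0.003,0,0,0],[0,0.002,0,0,0],[0,0,0,0,0]]]'; python3 - <<'E'
from h import *
im=viewer.read_camera('side')
cv2.imwrite('pics/side3.png',cv2.resize(im[190:310,200:360],None,fx=5,fy=5,interpolation=cv2.INTER_CUBIC))
E
```

```text
time: 7.62
eef_pos: [0.4938, 0.0967, 0.0474]
tcp_rot: [0.663, 0.749, -0.003, 0.005]
contact_force: [1.1, -16.6, 4.0]
opening: 0.002
finger_force: 9.6
time: 7.87
eef_pos: [0.4938, 0.0971, 0.0474]
tcp_rot: [0.661, 0.75, -0.006, 0.009]
contact_force: [2.0, -31.7, 2.8]
opening: -0.0
finger_force: 16.3
```

View pics/side3.png

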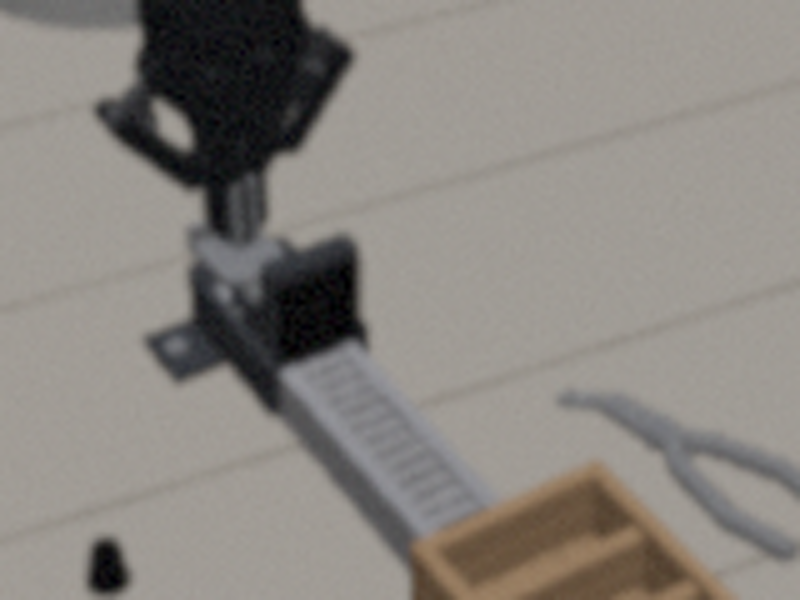

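The carriage is now against the end stop at the left end of the bar (200,280), and the 32 N reaction confirms a hard stop. The tray is unmoved. I relieve the push and lift off.

```bash
python3 -m handwheel '[[[0,-0.004,0,0,0],[0,-0.003,0,0,0],[0,0,0,-0.004,0],[0,0,0,-0.006,0],[0,0,0,-0.01,0],[0,0,0,-0.025,0],[0,0,0,-0.03,0],[0,0,0,-0.03,0],[0,0,0,0,0],[0,0,0,0,0]]]'; python3 - <<'E'
from h import *
im=viewer.read_camera('side')
cv2.imwrite('pics/side4.png',cv2.resize(im[190:310,200:360],None,fx=5,fy=5,interpolation=cv2.INTER_CUBIC))
for n,z in(('release_lip',.069),('release_pad',.058),('jaw_top',.093),('tray_center',.056)):
    print(n,[(q['confidence'],onz('side',q['xy'],z)) for q in viewer.pinpoint('side',n)])
E
```

```text
time: 8.75
eef_pos: [0.493, 0.099, 0.153]
tcp_rot: [0.665, 0.747, 0.001, 0.002]
contact_force: [0.2, 0.4, -0.7]
opening: -0.0
finger_force: 0.0
release_lip [(0.58, array([0.48515289, 0.10869313, 0.069     ]))]
release_pad [(0.47, array([0.49669543, 0.07640212, 0.058     ])), (0.21, array([0.51158619, 0.33964008, 0.058     ]))]
jaw_top [(0.71, array([0.49728355, 0.01854784, 0.093     ]))]
tray_center [(0.67, array([ 0.52579924, -0.19623288,  0.056     ]))]
```

View pics/side4.png

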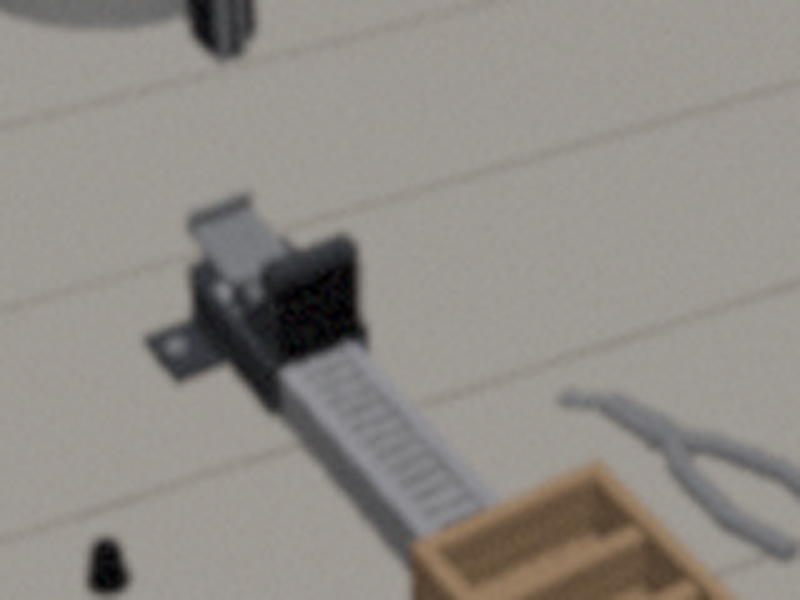

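The lever has sprung up (lip at (220,205)), the jaw is at the end stop with its block unmoved at (315,290), the tray is in place, and the fingertip is well clear.

```bash
python3 -c "
from plant import sign_off; print(sign_off())"
```

```text
the job is handed in; nothing more can be done
None
```

The clamp is open and the job is handed in: the jaw was pushed back to its end stop, the lever has sprung up, and the last picture shows the tray, thimble and pliers where they were. I didn't check the glue bottle and caddy again at the end, but the arm stayed clear of both.

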